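Chessmen onto their display plinths

ROBOT

A 6-joint arm with a two-finger parallel gripper is mounted at the origin on the work surface. World frame = base frame: x ahead of the robot, y to its left, z up, the work surface at z = 0. Lengths are in mm, angles in rad, forces in N, time in s.
With the tool pointing down it reaches from about 350 to 975 mm from the base axis. Payload 7.1 kg.
Tool frame: the origin (TCP) lies midway between the tips of the shut fingers; the grasp point (between the pads) lies 19 mm behind it (ctrl.grasp_offset is the distance from the TCP to the grasp point, in mm); z points along the fingers, y is the line along which they close (so a half turn about z gives the same grasp; the last joint's range is limited). The gripper opens to 88 mm and grips with 3 to 60 N. Pads are 20 mm wide; open, the fingers measure 115 mm over their backs; the gripper's body (75 mm by 178 mm) begins 61 mm behind the grasp point.
Start: joints at [1.202, 0.423, 1.63, -0, 1.089, -0.019], TCP at [214.162, 587.145, 222.675] pointing down, gripper open.
Joint ranges: [-3, 3], [-0.9, 2.11], [0.09, 2.58], [-1.31, 4.45], [0.11, 2.69], [-2.54, 2.54]. Speed limits (rad/s): [2.39, 2.39, 3.01, 3.14, 3.14, 3.14].

INTERFACE

Orientations are given as a rotation vector (axis times angle).
In Python, from workcell import ctrl gives the robot as it stands. The module is installed in compiled form; this text tells all that it offers.
- The arm moves only by the tool servo_tool, never from a script. Its argument "rows" is a list of rows, each a list of 7 numbers: the turn, a rotation vector about the tool's x, y, z as a fraction of full scale, then the shift along the tool's x, y, z as a fraction of full scale, then the finger opening in mm, from 0 to 87.8. A call has 1 to 10 rows; each row is the pose to reach, as a shift and turn from the pose commanded when the call began, along the tool's axes at that moment; what a row does not reach only later rows make up. Full scale, the value 1, is 20 cm for a shift and 1.5 rad for a turn. A row lasts 1/8 s, in which the tool goes at most 62.5 mm and 10.7 degrees, less where a joint would pass 70% of its speed; a pose out of reach is approached as far as the arm can. A call with a number of a shift or a turn outside -1 to 1 is refused whole. A call with a gripper value outside its range is refused whole. The fingers move at their own pace and stop on an object; the grip force is fixed at half the most. Time passes only in rows, so rows that repeat a pose let the fingers close. It gives the time, the measured TCP pose, the force, the opening and the grip force at its end, in the units of the state.
- ctrl.get_obs(): the state, without advancing time (a new reading comes with each control period).
- ctrl.get_image(name): name is "scene" or "top" or "wrist"; returns (picture, depth): 420x560x3 uint8, red, green, blue; 420x560 float32, mm along the optical axis (not along the pixel's ray), 0 where there is no reading.
- ctrl.camera_info(name): a dict with "intrinsics" (3x3 intrinsics, pixels), "R" (3x3) and "t" (3): a world point X has camera coordinates R X + t. Camera axes: x right, y down, z forward; pixel columns grow to the right and rows downward; lengths in mm; the calibration is good to about 2 mm. The wrist camera is an equidistant fisheye: a pixel r from the principal point sees the ray r / f radians off the axis. A picture is of the moment at which its call begins: read the wrist's pose just before it. camera_info takes no time and is no camera call; for the wrist camera it gives the pose at the moment of the call.
- ctrl.close_job(): hands the job in; it is judged then, once.
The state is a dict: "t": time; "qpos": joint angles; "qvel": joint speeds; "joint_torque": joint torques, N m; "ee_pos": TCP position; "orientation": TCP orientation; "ft_force": force on the tool from outside, world axes, zero at the start; "moment": the same for the moment, N m; "width": finger opening in mm; "grasp_force": force on a finger pad.
Only numpy, scipy, OpenCV 4.12 (cv2) and the standard library are available. Lean on these libraries where they do the work, as an engineer would, in place of code of your own. Each camera call takes 0.05 s, during which the arm holds its last target. There are 200 camera calls.

TASK

Pick the four boxwood chessmen out of the clutter and stand each one upright in the middle of its own dark wooden plinth, matched by size: the tallest man (king) on the widest plinth, then bishop, then rook, down to the shortest (pawn) on the narrowest. Don't let any of the men fall over, and leave the little oak tree and the paint pot standing where they are.

Things in the scene. Friction and masses are not known exactly. Their poses are not given: they have to be found in the camera images.
- king_mid (a point): King: the tallest boxwood chessman, 100 mm high, round foot 40 mm across, straight round stem 21 mm across from 14 to 66 mm up, a collar 31 mm across, a flared crown and a small cross on top. The point lies on its axis, half-way up; z points up out of its head. Loose, stands upright on the table.
- bishop_mid (a point): Bishop: the second tallest boxwood chessman, 82 mm high, foot 36 mm across, stem 19 mm across from 14 to 52 mm up, a collar 28 mm across and a pointed mitre with a dark slanting slot and a bead on top. The point lies on its axis, half-way up; z points up out of its head. Loose, stands upright on the table.
- rook_mid (a point): Rook: the second shortest boxwood chessman, 66 mm high, foot 36 mm across, stem 24 mm across from 14 to 48 mm up, a flat turret 33 mm across with four battlements on top. The point lies on its axis, half-way up; z points up out of its head. Loose, stands upright on the table.
- pawn_mid (a point): Pawn: the shortest boxwood chessman, 50 mm high, foot 30 mm across, stem 17 mm across from 14 to 30 mm up, a collar 23 mm across and a round ball head 21 mm across (not the flat-topped thread spool, 30 mm high, that stands nearby). The point lies on its axis, half-way up; z points up out of its head. Loose, stands upright on the table.
- plinth_widest_top (a point): Plinth, widest of the four: plain dark wooden disc, 96 mm across, 12 mm high, flat top, stuck to the table. The point is the middle of its top face; z up.
- plinth_second_top (a point): Plinth, second widest of the four: plain dark wooden disc, 84 mm across, 12 mm high, flat top, stuck to the table. The point is the middle of its top face; z up.
- plinth_third_top (a point): Plinth, third widest of the four: plain dark wooden disc, 72 mm across, 12 mm high, flat top, stuck to the table. The point is the middle of its top face; z up.
- plinth_narrowest_top (a point): Plinth, narrowest of the four: plain dark wooden disc, 60 mm across, 12 mm high, flat top, stuck to the table. The point is the middle of its top face; z up.
- oak_mid (a point): Miniature resin oak tree among the chessmen, 70 mm high, foot and green crown about 42 mm across. The point lies on its axis, 34 mm up. To be left alone.
- pot_mid (a point): Small round paint pot among the chessmen, white with a black cap, 34 mm across, 40 mm high. The point lies on its axis, half-way up. To be left alone.
Mind the look-alikes: they are no part of the job. Leave any orange look-alike of the part that bears plinth_second_top alone. Leave any green look-alike of the part that bears plinth_widest_top alone.

How it is judged (in metres and radians):
At the end, for the whole second after the job is handed in: King, bishop, rook and pawn stand upright (within 0.1 rad), released and at rest, on the widest, second, third and narrowest plinth in that order, each with its foot on the plinth's top and its axis within 15 mm of the plinth's middle (horizontal distance between king_mid and plinth_widest_top below 0.015 m and z of king_mid in the frame of plinth_widest_top between 0.046 and 0.054 m and angle between each of king_mid, bishop_mid, rook_mid, pawn_mid's own z axis and vertical below 0.1 rad and linear speed of each of king, bishop, rook, pawn below 0.02 m/s and horizontal distance between bishop_mid and plinth_second_top below 0.015 m and z of bishop_mid in the frame of plinth_second_top between 0.037 and 0.045 m and horizontal distance between rook_mid and plinth_third_top below 0.015 m and z of rook_mid in the frame of plinth_third_top between 0.029 and 0.037 m and horizontal distance between pawn_mid and plinth_narrowest_top below 0.015 m and z of pawn_mid in the frame of plinth_narrowest_top between 0.021 and 0.029 m); the robot touches nothing.
It fails at once if a chessman falls over (angle between any of king_mid, bishop_mid, rook_mid, pawn_mid's own z axis and vertical above 0.9 rad).
It fails at once if the oak tree or the paint pot is moved by more than 15 mm or knocked over (distance of any of oak_mid, pot_mid from where it was at the start of the episode above 0.015 m or angle between any of oak_mid, pot_mid's own z axis and vertical above 0.4 rad).
It also fails if it takes over 102 s, if anything falls off the work surface, if the arm or the gripper's body presses on something with over 40 N, if the wrist force passes 120 N, or if a joint passes its speed limit or range.

## Working session

There is one attempt and no reset: what is moved stays moved. The work goes in short steps, Python scripts to look and compute and a tool call to move; the robot and the scene stay as the last step left them, time stands still between calls to the robot, and variables do not carry over. Pictures are saved under pics/ and viewed, at most 14 in all, crops included, and the job is handed in when it is done.

Besides the shell and the picture viewer there is one more tool, called after "Request:" by a JSON object that holds its "api" and its "payload", one argument or row to a line. servo_tool: Moves the arm, as the interface text tells. Its arguments: {"type":"object","properties":{"rows":{"type":"array","items":{"type":"array","items":{"type":"number"}}}},"required":["rows"]}

```bash
mkdir -p pics
cat > h.py <<'E'
import numpy as np, cv2
from workcell import ctrl
def grab(name,fn=None):
    im,d=ctrl.get_image(name); ci=ctrl.camera_info(name)
    np.savez(name+'.npz',im=im,d=d,K=ci['intrinsics'],R=ci['R'],t=ci['t'])
    if fn: cv2.imwrite('pics/'+fn,im[:,:,::-1])
    return im,d,ci
def load(name):
    z=np.load(name+'.npz'); return z['im'],z['d'],z['K'],z['R'],z['t']
def ray(K,R,t,u,v,z):
    d=R.T@np.array([(u-K[0,2])/K[0,0],(v-K[1,2])/K[1,1],1.0]); o=-R.T@t
    return o+d*(z-o[2])/d[2]
def cloud(d,K,R,t):
    v,u=np.mgrid[:d.shape[0],:d.shape[1]]
    P=np.stack([(u-K[0,2])/K[0,0]*d,(v-K[1,2])/K[1,1]*d,d],-1)
    return (P-t)@R
E
python3 - <<'E'
from h import *
for n in ('scene','top'):
    im,d,ci=grab(n,n+'0.png'); print(n,ci['intrinsics'],-np.array(ci['R']).T@ci['t'],np.array(ci['R']))
o=ctrl.get_obs(); print({k:np.round(v,3) for k,v in o.items()})
E
```

```text
scene [[490.44607796   0.         271.40134825]
 [  0.         490.44607796 211.19718623]
 [  0.           0.           1.        ]] [ 873.61560809 -441.45233571  994.02093699] [[ 0.807809    0.58925312  0.01501294]
 [ 0.48910138 -0.65586083 -0.57500123]
 [-0.32897486  0.47183402 -0.81801479]]
top [[456.05390245   0.         277.59191464]
 [  0.         456.05390245 204.67594504]
 [  0.           0.           1.        ]] [ 289.4760841    56.75133978 1025.13848162] [[ 0.12051882 -0.99270427  0.00366764]
 [-0.97144685 -0.11869706 -0.20543131]
 [ 0.20436787  0.02119542 -0.97866467]]
{'t': np.float64(0.1), 'qpos': array([ 1.202,  0.424,  1.631,  0.   ,  1.089, -0.019]), 'qvel': array([ 0.001, -0.002, -0.003, -0.   , -0.   , -0.001]), 'joint_torque': array([ 0.0000e+00, -5.4562e+01, -2.7433e+01,  6.4000e-02,  1.9000e-02,
       -0.0000e+00]), 'ee_pos': array([213.981, 586.701, 221.983]), 'orientation': array([-5.470e-01, -3.093e+00,  2.000e-03]), 'ft_force': array([0.263, 0.434, 0.171]), 'moment': array([0.017, 0.032, 0.052]), 'grasp_force': np.float64(0.0), 'width': np.float64(88.181)}
```

View pics/scene0.png

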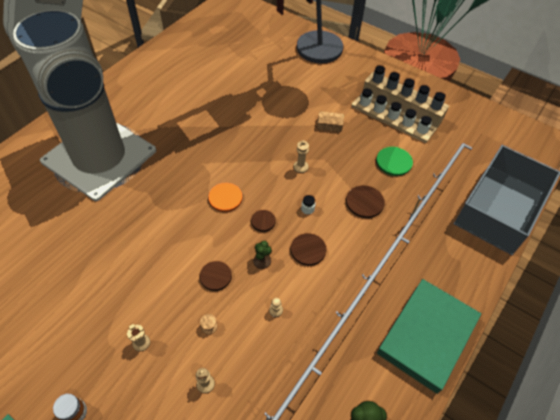

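View pics/top0.png

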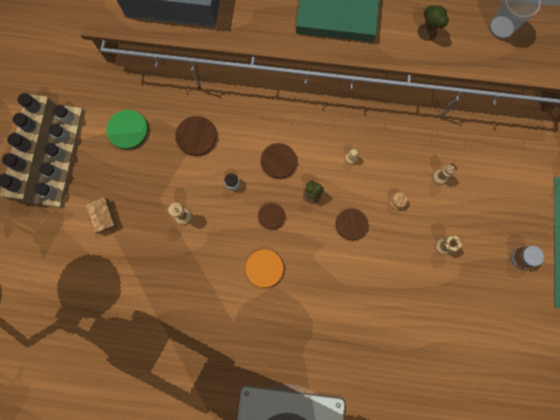

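The scene view shows the king (303,155), pawn (276,307), rook (138,338) and bishop (204,380), with a spool as decoy at (208,323). The dark plinths are at (365,201), (308,249), (215,275) and (263,220), and the oak (262,255) and pot (308,205) stand among them. A rail runs alongside.

```bash
cat > m.py <<'E'
from h import *
from scipy import ndimage as nd
C={n:cloud(*load(n)[1:]) for n in('scene','top')}
top={'king':(180,213),'bishop':(446,173),'rook':(448,244),'pawn':(352,156),'spool':(400,201),'oak':(314,190),'pot':(232,182),
 'P96':(196,136),'P84':(279,161),'P72':(352,224),'P60':(271,216)}
im,d,K,R,t=load('top')
print('table z',np.median(C['top'][280:330,330:480,2]),np.median(C['scene'][200:260,60:160,2]))
for n,(u,v) in top.items():
    g=ray(K,R,t,u,v,12 if n[0]=='P' else 30)[:2]
    r=60 if n[0]=='P' else 38
    for c in C:
        P=C[c].reshape(-1,3)
        near=np.hypot(*(P[:,:2]-g).T)<r
        if n[0]=='P':
            Q=P[near&(P[:,2]>6)&(P[:,2]<18)]
            (x,y),rad=cv2.minEnclosingCircle(Q[:,:2].astype(np.float32))
            print(n,c,np.round(g),'mec',np.round([x,y,2*rad]),'mean',np.round(Q.mean(0)),len(Q))
        else:
            Q=P[near&(P[:,2]>6)]
            print(n,c,np.round(g),'n',len(Q),'zmax',Q[:,2].max().round(),'mean',np.round(Q.mean(0)),'box',np.round(np.r_[Q[:,:2].min(0),Q[:,:2].max(0)]))
P=C['top'].reshape(-1,3);
for c in C:
    P=C[c].reshape(-1,3);Q=P[(P[:,0]>600)&(P[:,0]<900)&(abs(P[:,1]-100)<250)&(P[:,2]>40)]
    print('rail',c,len(Q),np.round(np.percentile(Q,[5,50,95],axis=0)))
E
python3 m.py
```

```text
table z 0.8983067781291031 1.0557805561328981
king scene [452. 291.] n 329 zmax 102.0 mean [457. 285.  51.] box [436. 263. 475. 314.]
king top [452. 291.] n 348 zmax 102.0 mean [448. 286.  53.] box [428. 264. 469. 314.]
bishop scene [ 616. -292.] n 344 zmax 83.0 mean [ 621. -288.   43.] box [ 602. -308.  633. -269.]
bishop top [ 616. -292.] n 303 zmax 84.0 mean [ 611. -282.   42.] box [ 597. -302.  632. -258.]
rook scene [ 455. -303.] n 415 zmax 70.0 mean [ 460. -302.   43.] box [ 439. -340.  487. -283.]
rook top [ 455. -303.] n 334 zmax 70.0 mean [ 452. -297.   45.] box [ 437. -317.  480. -284.]
pawn scene [631. -77.] n 188 zmax 55.0 mean [640. -80.  29.] box [624. -91. 651. -62.]
pawn top [631. -77.] n 150 zmax 53.0 mean [631. -76.  30.] box [601. -95. 645. -48.]
spool scene [ 539. -192.] n 239 zmax 37.0 mean [ 546. -191.   27.] box [ 516. -206.  561. -169.]
spool top [ 539. -192.] n 200 zmax 36.0 mean [ 542. -189.   28.] box [ 527. -214.  560. -169.]
oak scene [541.   1.] n 348 zmax 74.0 mean [544.   1.  44.] box [521. -28. 560.  22.]
oak top [541.   1.] n 283 zmax 73.0 mean [534.
[... 213 characters left out ...]
cene [641. 288.] mec [648. 291. 101.] mean [648. 289.  13.] 976
P96 top [641. 288.] mec [643. 291. 111.] mean [643. 290.  12.] 1268
P84 scene [604.  88.] mec [600.  90. 110.] mean [610.  89.  13.] 913
P84 top [604.  88.] mec [597.  90. 104.] mean [606.  90.  13.] 1001
P72 scene [477. -93.] mec [479. -95. 112.] mean [482. -92.  13.] 752
P72 top [477. -93.] mec [471. -92.  87.] mean [478. -91.  13.] 790
P60 scene [473.  90.] mec [475.  80.  85.] mean [478.  91.  13.] 426
P60 top [473.  90.] mec [471.  86. 107.] mean [474.  91.  13.] 546
rail scene 12861 [[ 779. -132.  122.]
 [ 848.   49.  131.]
 [ 895.  305.  163.]]
rail top 12598 [[ 775. -123.  120.]
 [ 844.   90.  131.]
 [ 892.  324.  166.]]
```

Request:
{"api": "servo_tool", "payload": {
  "rows": [
    [0, 0, -0.06, -0.2, -0.2, 0, 80],
    [0, 0, -0.12, -0.4, -0.4, 0, 80],
    [0, 0, -0.18, -0.6, -0.6, 0, 80],
    [0, 0, -0.233, -0.8, -0.8, 0, 80],
    [0, 0, -0.233, -1, -1, 0, 80],
    [0, 0, -0.233, -1, -1, 0, 80]
  ]
}}

```text
t: 0.85
ee_pos: [334.2, 327.7, 222.5]
orientation: [-0.008, -3.141, 0.002]
ft_force: [-0.2, -0.3, 0.3]
width: 80.1
grasp_force: 0.0
```

Request:
{"api": "servo_tool", "payload": {
  "rows": [
    [0, 0, 0, -0.2, -0.07, 0, 80],
    [0, 0, 0, -0.4, -0.14, 0.1, 80],
    [0, 0, 0, -0.59, -0.21, 0.2, 80],
    [0, 0, 0, -0.59, -0.21, 0.25, 80],
    [0, 0, 0, -0.59, -0.21, 0.25, 80]
  ]
}}

```text
t: 1.48
ee_pos: [450.2, 288.9, 171.6]
orientation: [-0.0, -3.139, 0.002]
ft_force: [0.0, 0.3, -0.3]
width: 80.0
grasp_force: 0.0
```

Run:
```python
from h import *
print(ctrl.get_obs()['ee_pos'])
im,d,ci=grab('wrist','w0.png'); print(ci)
```

```text
[450.18063247 288.92959645 171.61595704]
{'intrinsics': array([[325.1922621 ,   0.        , 281.70197065],
       [  0.        , 325.1922621 , 210.47307074],
       [  0.        ,   0.        ,   1.        ]]), 'R': array([[-1.34335496e-03,  9.99998340e-01, -1.23120510e-03],
       [ 9.68142197e-01,  1.60884998e-03,  2.50395882e-01],
       [ 2.50397448e-01, -8.55611060e-04, -9.68142751e-01]]), 't': array([-289.04749823, -454.59171332,  227.71772729])}
```

View pics/w0.png

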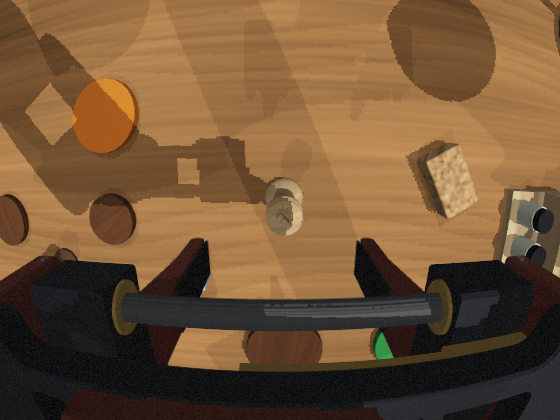

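The wrist view shows the king centred between the fingertips, with its head at (284,217) and its foot around (285,190).

```bash
cat >> h.py <<'E'
def wray(u,v,z):
    im,d,K,R,t=load('wrist'); p=np.array([u-K[0,2],v-K[1,2]])/K[0,0]; th=np.hypot(*p)
    c=np.r_[p/th*np.sin(th),np.cos(th)] if th>0 else np.array([0,0,1.]); o=-R.T@t; w=R.T@c
    return o+w*(z-o[2])/w[2]
def wcloud():
    im,d,K,R,t=load('wrist'); v,u=np.mgrid[:d.shape[0],:d.shape[1]]
    p=np.stack([u-K[0,2],v-K[1,2]],-1)/K[0,0]; th=np.maximum(np.linalg.norm(p,axis=-1,keepdims=True),1e-9)
    return (np.concatenate([p/th*np.tan(th),np.ones_like(th)],-1)*d[...,None]-t)@R
E
python3 - <<'E'
from h import *
print(wray(284,214,80),wray(285,192,5))
P=wcloud().reshape(-1,3)
def box(c,r,z0,z1):
    Q=P[(np.hypot(*(P[:,:2]-c).T)<r)&(P[:,2]>z0)&(P[:,2]<z1)]; print(c,len(Q),np.round(np.r_[Q.min(0),Q.max(0),Q.mean(0)]) if len(Q) else '')
box((452,287),40,75,110); box((452,287),40,5,20); box((475,91),40,7,20); box((645,290),60,7,20)
E
```

```text
[451.32186714 291.61159295  80.        ] [448.10210794 293.05564728   5.        ]
(452, 287) 1016 [438. 277.  75. 467. 306. 102. 452. 291.  89.]
(452, 287) 543 [433. 272.   5. 461. 311.  19. 444. 291.  11.]
(475, 91) 1759 [448.  63.   7. 507. 124.  15. 477.  95.  12.]
(645, 290) 2360 [613. 245.   7. 667. 340.  15. 640. 292.  12.]
```

Request:
{"api": "servo_tool", "payload": {
  "rows": [
    [0, 0, 0, -0.01, 0.005, 0.2, 80],
    [0, 0, 0, -0.01, 0.005, 0.4, 80],
    [0, 0, 0, -0.01, 0.005, 0.55, 80],
    [0, 0, 0, -0.01, 0.005, 0.65, 80],
    [0, 0, 0, -0.01, 0.005, 0.69, 80],
    [0, 0, 0, -0.01, 0.005, 0.69, 60],
    [0, 0, 0, -0.01, 0.005, 0.69, 40],
    [0, 0, 0, -0.01, 0.005, 0.69, 28],
    [0, 0, 0, -0.01, 0.005, 0.69, 12],
    [0, 0, 0, -0.01, 0.005, 0.69, 12]
  ]
}}

```text
t: 2.78
ee_pos: [453.6, 289.7, 34.9]
orientation: [0.001, 3.141, 0.0]
ft_force: [-0.5, -0.2, -0.4]
width: 33.4
grasp_force: 0.0
```

Request:
{"api": "servo_tool", "payload": {
  "rows": [
    [0, 0, 0, 0, 0, 0, 12],
    [0, 0, 0, 0, 0, 0, 12],
    [0, 0, 0, 0, 0, 0, 12],
    [0, 0, 0, 0, 0, 0, 12]
  ]
}}

```text
t: 3.28
ee_pos: [453.6, 289.8, 34.8]
orientation: [0.0, 3.141, 0.0]
ft_force: [0.4, 0.5, 1.8]
width: 28.5
grasp_force: 30.0
```

Request:
{"api": "servo_tool", "payload": {
  "rows": [
    [0, 0, 0, 0, 0, 0, 36],
    [0, 0, 0, 0, 0, 0, 40],
    [0, 0, 0, 0, 0, 0.02, 40],
    [0, 0, 0, 0, 0, 0.045, 40],
    [0, 0, 0, 0, 0, 0.045, 12],
    [0, 0, 0, 0, 0, 0.045, 12],
    [0, 0, 0, 0, 0, 0.045, 12],
    [0, 0, 0, 0, 0, 0.045, 12],
    [0, 0, 0, 0, 0, 0.045, 12],
    [0, 0, 0, 0, 0, 0.045, 12]
  ]
}}

```text
t: 4.53
ee_pos: [453.5, 289.7, 25.7]
orientation: [0.0, 3.142, 0.0]
ft_force: [0.4, -0.2, 0.7]
width: 28.4
grasp_force: 30.0
```

Run:
```python
from h import *
a=grab('wrist')[0]; b=grab('scene')[0]; c=grab('top')[0]
f=lambda im,u,v:cv2.resize(im[v-45:v+45,u-60:u+60],(400,300),interpolation=cv2.INTER_CUBIC)
cv2.imwrite('pics/w1.png',np.vstack([np.hstack([f(b,305,155),f(c,180,210)]),np.hstack([cv2.resize(a,(400,300)),f(a,282,230)])])[:,:,::-1])
```

```text
(no output)
```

View pics/w1.png

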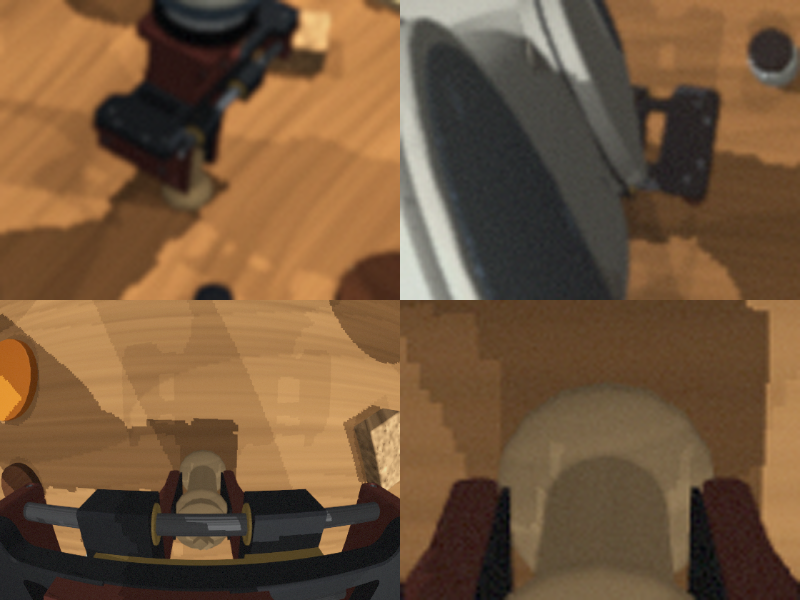

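Request:
{"api": "servo_tool", "payload": {
  "rows": [
    [0, 0, 0, 0, 0, -0.05, 12],
    [0, 0, 0, 0, 0, -0.15, 12],
    [0, 0, 0, 0, 0, -0.3, 12],
    [0, 0, 0, -0.1, 0, -0.3, 12],
    [0, 0, 0, -0.25, 0, -0.3, 12],
    [0, 0, 0, -0.45, 0, -0.3, 12],
    [0, 0, 0, -0.65, 0, -0.3, 12],
    [0, 0, 0, -0.8, 0, -0.3, 12],
    [0, 0, 0, -0.92, 0, -0.3, 12],
    [0, 0, 0, -0.96, 0.005, -0.3, 12]
  ]
}}

```text
t: 5.92
ee_pos: [646.7, 290.4, 86.2]
orientation: [0.002, 3.141, 0.0]
ft_force: [0.9, 0.5, 0.6]
width: 28.4
grasp_force: 30.0
```

Run:
```python
from h import *
from m import *
o=ctrl.get_obs(); print(o['ee_pos'],o['width'])
a=grab('wrist')[0]; b=grab('scene')[0]
cv2.imwrite('pics/w2.png',np.hstack([cv2.resize(a,(400,300)),cv2.resize(b[130:270,270:457],(400,300))])[:,:,::-1])
P=wcloud().reshape(-1,3)
for c in((645,290),(608,90)):
    Q=P[(np.hypot(*(P[:,:2]-c).T)<60)&(P[:,2]>7)&(P[:,2]<18)]
    print(len(Q),np.round(np.percentile(Q,[1,99],axis=0)) if len(Q) else '')
```

```text
table z 0.8976513439399239 1.0184358227675558
king scene [452. 291.] n 998 zmax 394.0 mean [464. 286. 211.] box [419. 253. 489. 329.]
king top [452. 291.] n 790 zmax 381.0 mean [465. 292. 375.] box [442. 259. 489. 329.]
bishop scene [ 616. -292.] n 351 zmax 86.0 mean [ 621. -288.   42.] box [ 602. -325.  634. -269.]
bishop top [ 616. -292.] n 300 zmax 85.0 mean [ 611. -283.   42.] box [ 597. -302.  632. -268.]
rook scene [ 455. -303.] n 411 zmax 72.0 mean [ 460. -302.   44.] box [ 440. -318.  473. -283.]
rook top [ 455. -303.] n 333 zmax 71.0 mean [ 452. -297.   45.] box [ 423. -316.  472. -284.]
pawn scene [631. -77.] n 196 zmax 53.0 mean [640. -80.  29.] box [623. -94. 651. -60.]
pawn top [631. -77.] n 149 zmax 53.0 mean [630. -76.  30.] box [595. -92. 644. -63.]
spool scene [ 539. -192.] n 236 zmax 34.0 mean [ 546. -191.   27.] box [ 529. -208.  572. -157.]
spool top [ 539. -192.] n 193 zmax 36.0 mean [ 542. -190.   28.] box [ 524. -208.  565. -174.]
oak scene [541.   1.] n 351 zmax 73.0 mean [543.   1.  44.] box [511. -18. 559.  22.]
oak top [541.   1.] n 287 zmax 75.0 mean [534.
[... 356 characters left out ...]
604.  88.] mec [609.  83.  99.] mean [611.  89.  13.] 906
P84 top [604.  88.] mec [611.  96.  97.] mean [606.  90.  13.] 990
P72 scene [477. -93.] mec [486. -85.  96.] mean [482. -92.  13.] 755
P72 top [477. -93.] mec [487. -94.  98.] mean [478. -91.  13.] 789
P60 scene [473.  90.] mec [471.  82. 104.] mean [478.  91.  13.] 431
P60 top [473.  90.] mec [470. 100. 100.] mean [474.  92.  13.] 548
rail scene 12859 [[ 779. -132.  122.]
 [ 848.   49.  131.]
 [ 895.  305.  163.]]
rail top 12603 [[ 775. -123.  120.]
 [ 844.   90.  131.]
 [ 892.  324.  165.]]
[646.67284649 290.43805588  86.18948766] 28.440900762713795
7487 [[601. 247.  10.]
 [672. 337.  13.]]
5112 [[571.  54.   8.]
 [648. 133.  13.]]
```

View pics/w2.png

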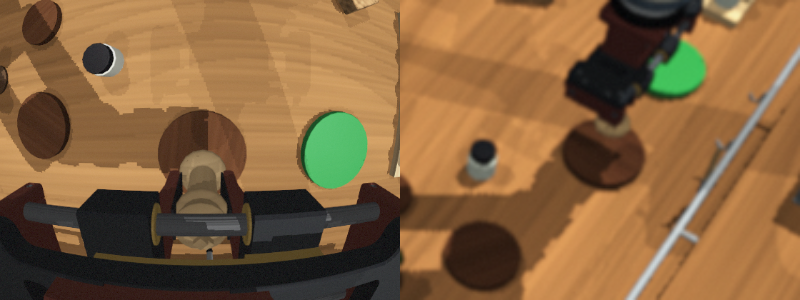

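King is held upright over the widest plinth (200,140 in the left panel), and the oak and pot are untouched.

Request:
{"api": "servo_tool", "payload": {
  "rows": [
    [0, 0, 0, 0, 0.007, 0.05, 12],
    [0, 0, 0, 0, 0.007, 0.11, 12],
    [0, 0, 0, 0, 0.007, 0.17, 12],
    [0, 0, 0, 0, 0.007, 0.21, 12],
    [0, 0, 0, 0, 0.007, 0.23, 12],
    [0, 0, 0, 0, 0.007, 0.236, 12],
    [0, 0, 0, 0, 0.007, 0.24, 12],
    [0, 0, 0, 0, 0.007, 0.24, 12]
  ]
}}

```text
t: 7.02
ee_pos: [645.7, 292.1, 38.0]
orientation: [0.0, 3.141, 0.0]
ft_force: [-0.4, -0.3, -0.6]
width: 28.7
grasp_force: 30.0
```

Request:
{"api": "servo_tool", "payload": {
  "rows": [
    [0, 0, 0, 0, 0, 0.003, 12],
    [0, 0, 0, 0, 0, 0.006, 12],
    [0, 0, 0, 0, 0, 0.008, 12],
    [0, 0, 0, 0, 0, 0.008, 12]
  ]
}}

```text
t: 7.52
ee_pos: [646.2, 292.4, 37.1]
orientation: [0.0, 3.14, 0.001]
ft_force: [-0.4, 0.7, 5.1]
width: 28.3
grasp_force: 30.0
```

Request:
{"api": "servo_tool", "payload": {
  "rows": [
    [0, 0, 0, 0, 0, 0, 31],
    [0, 0, 0, 0, 0, 0, 34],
    [0, 0, 0, 0, 0, 0, 45],
    [0, 0, 0, 0, 0, 0, 60],
    [0, 0, 0, 0, 0, -0.05, 60],
    [0, 0, 0, 0, 0, -0.25, 60],
    [0, 0, 0, 0, 0, -0.5, 60],
    [0, 0, 0, 0, 0, -0.75, 60],
    [0, 0, 0, 0, 0, -0.8, 70],
    [0, 0, 0, 0, 0, -0.8, 80]
  ]
}}

```text
t: 8.78
ee_pos: [645.7, 292.1, 197.0]
orientation: [0.0, 3.14, 0.001]
ft_force: [0.1, -0.0, 0.3]
width: 76.5
grasp_force: 0.0
```

Request:
{"api": "servo_tool", "payload": {
  "rows": [
    [0, 0, 0, 0.05, -0.25, 0, 80],
    [0, 0, 0, 0.1, -0.55, 0, 80],
    [0, 0, 0, 0.15, -0.85, 0, 80],
    [0, 0, 0, 0.15, -1, 0, 80]
  ]
}}

```text
t: 9.28
ee_pos: [613.1, 89.2, 193.8]
orientation: [-0.003, -3.137, 0.001]
ft_force: [0.0, 0.3, 0.6]
width: 79.8
grasp_force: 0.0
```

Request:
{"api": "servo_tool", "payload": {
  "rows": [
    [0, 0, 0, 0, -0.3, 0, 80],
    [0, 0, 0, 0, -0.6, 0, 80],
    [0, 0, 0, 0, -0.9, 0, 80],
    [0, 0, 0, 0, -1, 0, 80]
  ]
}}

```text
t: 9.78
ee_pos: [613.9, -110.8, 194.0]
orientation: [-0.005, -3.138, -0.001]
ft_force: [-0.3, 0.4, -0.1]
width: 80.3
grasp_force: 0.0
```

Request:
{"api": "servo_tool", "payload": {
  "rows": [
    [0, 0, 0, 0, -0.3, 0, 80],
    [0, 0, 0, 0, -0.6, 0, 80],
    [0, 0, 0, 0, -0.8, 0.15, 80],
    [0, 0, 0, 0, -0.87, 0.3, 80],
    [0, 0, 0, 0, -0.87, 0.3, 80],
    [0, 0, 0, 0, -0.87, 0.3, 80]
  ]
}}

```text
t: 10.52
ee_pos: [615.5, -280.8, 136.1]
orientation: [0.001, -3.141, -0.001]
ft_force: [0.3, 0.2, 0.4]
width: 79.8
grasp_force: 0.0
```

```bash
sed -i '/^from h/!d' m.py
cat > s.py <<'E'
from h import *
import sys
a=sys.argv[1:]
grab('wrist')
print(ctrl.get_obs()['ee_pos'].round(1))
P=wcloud().reshape(-1,3)
for i in range(0,len(a),5):
    x,y,r,z0,z1=map(float,a[i:i+5])
    Q=P[(np.hypot(P[:,0]-x,P[:,1]-y)<r)&(P[:,2]>z0)&(P[:,2]<z1)]
    p=np.percentile(Q,[1,99],axis=0); print(len(Q),p.round(),'mid',p.mean(0).round(1),'size',(p[1]-p[0]).round())
E
python3 s.py 616 -283 35 55 100  616 -283 35 4 20
python3 - <<'E'
from h import *
im,d,K,R,t=load('wrist'); b=grab('scene')[0]
cv2.imwrite('pics/w3.png',np.hstack([cv2.resize(im,(400,300)),cv2.resize(b[130:270,270:457],(400,300))])[:,:,::-1])
E
```

```text
[ 616.  -280.9  136.9]
1055 [[ 604. -299.   56.]
 [ 628. -273.   82.]] mid [ 616.2 -285.8   69.1] size [24. 25. 26.]
561 [[ 600. -302.    5.]
 [ 623. -269.   18.]] mid [ 611.6 -285.6   11.1] size [23. 33. 13.]
```

View pics/w3.png

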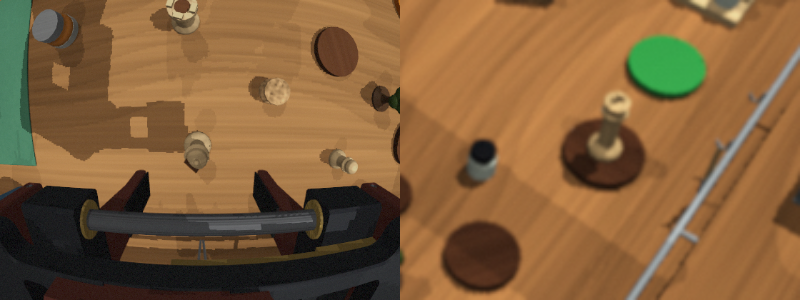

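King stands upright in the middle of the widest plinth (right panel, 605,150). The bishop is at (198,145) in the left panel, between the fingers.

Request:
{"api": "servo_tool", "payload": {
  "rows": [
    [0, 0, 0, -0.005, -0.02, 0.15, 80],
    [0, 0, 0, -0.005, -0.02, 0.35, 70],
    [0, 0, 0, -0.005, -0.02, 0.5, 60],
    [0, 0, 0, -0.005, -0.02, 0.58, 50],
    [0, 0, 0, -0.005, -0.02, 0.6, 40],
    [0, 0, 0, -0.005, -0.02, 0.6, 30],
    [0, 0, 0, -0.005, -0.02, 0.6, 12],
    [0, 0, 0, -0.005, -0.02, 0.6, 12],
    [0, 0, 0, -0.005, -0.02, 0.6, 12],
    [0, 0, 0, -0.005, -0.02, 0.6, 12]
  ]
}}

```text
t: 11.88
ee_pos: [617.2, -286.2, 17.4]
orientation: [0.0, 3.14, -0.001]
ft_force: [0.3, 1.8, 6.6]
width: 25.5
grasp_force: 30.0
```

Request:
{"api": "servo_tool", "payload": {
  "rows": [
    [0, 0, 0, 0, 0, 0, 12],
    [0, 0, 0, 0, 0, -0.02, 12],
    [0, 0, 0, 0, 0, -0.1, 12],
    [0, 0, 0, 0, 0, -0.25, 12],
    [0, 0, 0, 0, 0, -0.4, 12],
    [0, 0, 0, 0, 0, -0.5, 12],
    [0, 0, 0, 0, 0, -0.5, 12]
  ]
}}

```text
t: 12.75
ee_pos: [617.4, -286.6, 118.2]
orientation: [0.001, 3.138, -0.002]
ft_force: [0.3, -0.1, -0.7]
width: 25.8
grasp_force: 30.0
```

Request:
{"api": "servo_tool", "payload": {
  "rows": [
    [0, 0, 0, 0, 0.1, 0, 12],
    [0, 0, 0, 0, 0.3, 0, 12],
    [0, 0, 0, 0.02, 0.5, 0, 12],
    [0, 0, 0, 0.02, 0.7, 0, 12],
    [0, 0, 0, 0.02, 0.9, 0, 12]
  ]
}}

```text
t: 13.38
ee_pos: [610.8, -103.3, 114.4]
orientation: [0.0, -3.139, -0.001]
ft_force: [0.2, 0.1, -0.6]
width: 25.1
grasp_force: 30.0
```

Request:
{"api": "servo_tool", "payload": {
  "rows": [
    [0, 0, 0, 0.02, 0.2, 0, 12],
    [0, 0, 0, 0.02, 0.4, 0, 12],
    [0, 0, 0, 0.02, 0.6, 0, 12],
    [0, 0, 0, 0.02, 0.8, 0, 12],
    [0, 0, 0, 0.02, 0.93, 0, 12],
    [0, 0, 0, 0.02, 0.98, 0.1, 12],
    [0, 0, 0, 0.02, 0.99, 0.2, 12],
    [0, 0, 0, 0.02, 0.99, 0.2, 12]
  ]
}}

```text
t: 14.38
ee_pos: [606.1, 91.2, 72.9]
orientation: [-0.001, -3.136, 0.001]
ft_force: [0.1, -0.6, -0.3]
width: 25.4
grasp_force: 30.0
```

```bash
python3 s.py 609 92 60 8 15 609 92 25 18 60
python3 - <<'E'
from h import *
im,d,K,R,t=load('wrist')
cv2.imwrite('pics/w4.png',im[:,:,::-1])
E
```

```text
[607.1  91.1  74.1]
5749 [[570.  52.  11.]
 [626. 131.  14.]] mid [598.3  91.6  12.4] size [56. 79.  4.]
58 [[589.  76.  57.]
 [599. 108.  60.]] mid [593.9  91.8  58.2] size [10. 32.  3.]
```

View pics/w4.png

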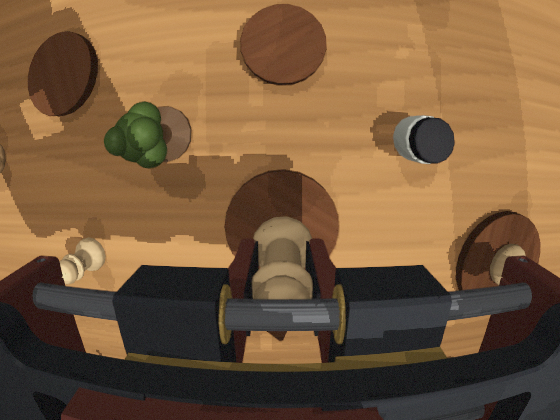

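Bishop is held upright over the second plinth (282,215), with pot and oak well clear.

Request:
{"api": "servo_tool", "payload": {
  "rows": [
    [0, 0, 0, -0.015, 0.003, 0.05, 12],
    [0, 0, 0, -0.015, 0.003, 0.11, 12],
    [0, 0, 0, -0.015, 0.003, 0.16, 12],
    [0, 0, 0, -0.015, 0.003, 0.19, 12],
    [0, 0, 0, -0.015, 0.003, 0.21, 12],
    [0, 0, 0, -0.015, 0.003, 0.215, 12],
    [0, 0, 0, -0.015, 0.003, 0.22, 12],
    [0, 0, 0, -0.015, 0.003, 0.22, 12]
  ]
}}

```text
t: 15.42
ee_pos: [611.6, 92.7, 32.3]
orientation: [0.0, 3.141, 0.0]
ft_force: [0.3, -0.6, -0.2]
width: 25.4
grasp_force: 30.0
```

Request:
{"api": "servo_tool", "payload": {
  "rows": [
    [0, 0, 0, 0, 0, 0.005, 12],
    [0, 0, 0, 0, 0, 0.01, 12],
    [0, 0, 0, 0, 0, 0.014, 12],
    [0, 0, 0, 0, 0, 0.014, 12]
  ]
}}

```text
t: 15.92
ee_pos: [611.6, 92.7, 29.5]
orientation: [0.0, 3.141, 0.0]
ft_force: [-0.3, -0.3, 1.8]
width: 25.3
grasp_force: 30.0
```

Request:
{"api": "servo_tool", "payload": {
  "rows": [
    [0, 0, 0, 0, 0, 0.004, 12],
    [0, 0, 0, 0, 0, 0.004, 28],
    [0, 0, 0, 0, 0, 0.004, 31],
    [0, 0, 0, 0, 0, 0.004, 42],
    [0, 0, 0, 0, 0, 0.004, 56],
    [0, 0, 0, 0, 0, -0.05, 60],
    [0, 0, 0, 0, 0, -0.25, 60],
    [0, 0, 0, 0, 0, -0.5, 60],
    [0, 0, 0, 0, 0, -0.68, 60],
    [0, 0, 0, 0, 0, -0.7, 80]
  ]
}}

```text
t: 17.18
ee_pos: [613.3, 92.9, 173.0]
orientation: [0.0, 3.135, 0.001]
ft_force: [-0.5, 0.5, -0.2]
width: 66.7
grasp_force: 0.0
```

Request:
{"api": "servo_tool", "payload": {
  "rows": [
    [0, 0, 0, 0, -0.2, 0, 80],
    [0, 0, 0, -0.06, -0.5, 0, 80],
    [0, 0, 0, -0.12, -0.75, 0.1, 80],
    [0, 0, 0, -0.12, -0.85, 0.25, 80],
    [0, 0, 0, -0.12, -0.85, 0.3, 80],
    [0, 0, 0, -0.12, -0.85, 0.3, 80]
  ]
}}

```text
t: 17.92
ee_pos: [634.4, -76.5, 108.2]
orientation: [-0.0, -3.139, -0.001]
ft_force: [0.9, 0.5, 0.1]
width: 79.9
grasp_force: 0.0
```

```bash
python3 s.py 636 -77 30 32 70  636 -77 30 4 16
python3 - <<'E'
from h import *
im,d,K,R,t=load('wrist'); b=grab('scene')[0]
cv2.imwrite('pics/w5.png',np.hstack([cv2.resize(im,(400,300)),cv2.resize(b[160:300,220:407],(400,300))])[:,:,::-1])
E
```

```text
[635.2 -76.3 109.2]
726 [[627. -87.  33.]
 [646. -66.  51.]] mid [636.7 -76.2  42.3] size [19. 21. 18.]
430 [[624. -91.   5.]
 [644. -62.  15.]] mid [633.7 -76.3   9.8] size [20. 29. 10.]
```

View pics/w5.png

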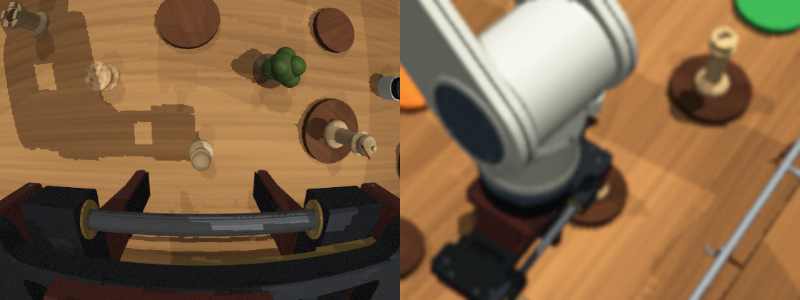

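Bishop stands on the second plinth (330,130 left). The pawn is at (200,155), centred between the fingers.

Request:
{"api": "servo_tool", "payload": {
  "rows": [
    [0, 0, 0, -0.012, 0, 0.15, 80],
    [0, 0, 0, -0.012, 0, 0.3, 70],
    [0, 0, 0, -0.012, 0, 0.4, 60],
    [0, 0, 0, -0.012, 0, 0.45, 50],
    [0, 0, 0, -0.012, 0, 0.463, 40],
    [0, 0, 0, -0.012, 0, 0.463, 30],
    [0, 0, 0, -0.012, 0, 0.463, 10],
    [0, 0, 0, -0.012, 0, 0.463, 10],
    [0, 0, 0, -0.012, 0, 0.463, 10],
    [0, 0, 0, -0.012, 0, 0.463, 10]
  ]
}}

```text
t: 19.27
ee_pos: [638.4, -77.4, 17.3]
orientation: [0.001, 3.14, -0.0]
ft_force: [-0.4, -0.3, 6.1]
width: 20.7
grasp_force: 30.0
```

Request:
{"api": "servo_tool", "payload": {
  "rows": [
    [0, 0, 0, 0, 0, 0, 10],
    [0, 0, 0, 0, 0, 0, 10],
    [0, 0, 0, 0, 0, -0.02, 10],
    [0, 0, 0, 0, 0, -0.1, 10],
    [0, 0, 0, 0, 0, -0.25, 10],
    [0, 0, 0, 0, 0, -0.4, 10],
    [0, 0, 0, 0, 0, -0.5, 10],
    [0, 0, 0, 0, 0, -0.5, 10]
  ]
}}

```text
t: 20.27
ee_pos: [638.9, -77.6, 118.7]
orientation: [0.0, 3.138, -0.001]
ft_force: [0.4, -0.6, -0.1]
width: 20.4
grasp_force: 30.0
```

Request:
{"api": "servo_tool", "payload": {
  "rows": [
    [0, 0, 0, 0.05, 0.1, -0.1, 10],
    [0, 0, 0, 0.15, 0.25, -0.1, 10],
    [0, 0, 0, 0.3, 0.45, -0.1, 10],
    [0, 0, 0, 0.5, 0.65, -0.1, 10],
    [0, 0, 0, 0.7, 0.8, -0.1, 10],
    [0, 0, 0, 0.8, 0.85, 0, 10],
    [0, 0, 0, 0.81, 0.85, 0.2, 10],
    [0, 0, 0, 0.81, 0.85, 0.25, 10],
    [0, 0, 0, 0.81, 0.85, 0.25, 10]
  ]
}}

```text
t: 21.4
ee_pos: [475.5, 92.4, 66.0]
orientation: [-0.001, -3.139, 0.001]
ft_force: [0.1, 0.9, 0.4]
width: 20.7
grasp_force: 30.0
```

```bash
python3 s.py 476 92 42 9 15
python3 - <<'E'
from h import *
im,d,K,R,t=load('wrist'); b=grab('scene')[0]
cv2.imwrite('pics/w6.png',np.hstack([cv2.resize(im,(400,300)),cv2.resize(b[160:300,200:387],(400,300))])[:,:,::-1])
E
```

```text
[476.2  92.5  66.7]
2996 [[449.  65.  10.]
 [485. 121.  14.]] mid [466.9  92.8  11.9] size [36. 57.  3.]
```

View pics/w6.png

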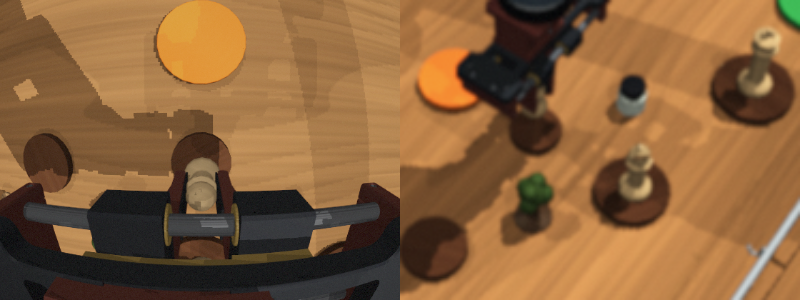

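Pawn is held upright over the narrowest plinth (200,155). King and bishop stand in place, and oak and pot are untouched.

Request:
{"api": "servo_tool", "payload": {
  "rows": [
    [0, 0, 0, -0.01, 0, 0.05, 10],
    [0, 0, 0, -0.01, 0, 0.1, 10],
    [0, 0, 0, -0.01, 0, 0.14, 10],
    [0, 0, 0, -0.01, 0, 0.16, 10],
    [0, 0, 0, -0.01, 0, 0.17, 10],
    [0, 0, 0, -0.01, 0, 0.178, 10],
    [0, 0, 0, -0.01, 0, 0.178, 10],
    [0, 0, 0, -0.01, 0, 0.178, 10]
  ]
}}

```text
t: 22.5
ee_pos: [477.9, 92.7, 31.2]
orientation: [0.0, 3.141, 0.0]
ft_force: [-0.2, 0.1, -0.7]
width: 20.2
grasp_force: 30.0
```

Request:
{"api": "servo_tool", "payload": {
  "rows": [
    [0, 0, 0, 0, 0, 0.004, 10],
    [0, 0, 0, 0, 0, 0.008, 10],
    [0, 0, 0, 0, 0, 0.012, 10],
    [0, 0, 0, 0, 0, 0.012, 10]
  ]
}}

```text
t: 23.0
ee_pos: [478.2, 92.8, 29.3]
orientation: [0.001, 3.141, 0.0]
ft_force: [-0.9, 1.0, 7.7]
width: 20.0
grasp_force: 30.0
```

Request:
{"api": "servo_tool", "payload": {
  "rows": [
    [0, 0, 0, 0, 0, 0, 23],
    [0, 0, 0, 0, 0, 0, 26],
    [0, 0, 0, 0, 0, 0, 36],
    [0, 0, 0, 0, 0, 0, 50],
    [0, 0, 0, 0, 0, -0.05, 50],
    [0, 0, 0, 0, 0, -0.25, 50],
    [0, 0, 0, 0, 0, -0.45, 60],
    [0, 0, 0, 0, 0, -0.6, 60],
    [0, 0, 0, 0, 0, -0.6, 80]
  ]
}}

```text
t: 24.12
ee_pos: [479.5, 92.9, 151.3]
orientation: [0.001, 3.136, 0.001]
ft_force: [-0.5, -0.4, -0.5]
width: 66.7
grasp_force: 0.0
```

Request:
{"api": "servo_tool", "payload": {
  "rows": [
    [0, 0, 0, 0, -0.2, 0, 80],
    [0, 0, 0, 0, -0.5, 0, 80],
    [0, 0, 0, 0.05, -0.8, 0, 80],
    [0, 0, 0, 0.1, -1, 0, 80]
  ]
}}

```text
t: 24.62
ee_pos: [456.7, -109.3, 147.8]
orientation: [-0.002, -3.14, -0.0]
ft_force: [0.3, 0.8, 0.0]
width: 79.9
grasp_force: 0.0
```

Request:
{"api": "servo_tool", "payload": {
  "rows": [
    [0, 0, 0, 0, -0.3, 0, 80],
    [0, 0, 0, 0, -0.6, 0, 80],
    [0, 0, 0, 0, -0.85, 0, 80],
    [0, 0, 0, 0, -0.95, 0.1, 80],
    [0, 0, 0, 0, -0.95, 0.15, 80],
    [0, 0, 0, 0, -0.95, 0.15, 80]
  ]
}}

```text
t: 25.38
ee_pos: [456.6, -295.8, 117.2]
orientation: [-0.0, -3.139, -0.003]
ft_force: [-0.2, 0.7, 0.0]
width: 79.9
grasp_force: 0.0
```

```bash
python3 s.py 457 -298 35 50 80  457 -298 35 4 16
python3 - <<'E'
from h import *
im,d,K,R,t=load('wrist'); b=grab('scene')[0]
cv2.imwrite('pics/w7.png',np.hstack([cv2.resize(im,(400,300)),cv2.resize(b[160:300,200:387],(400,300))])[:,:,::-1])
E
```

```text
[ 457.2 -295.9  118. ]
1721 [[ 440. -316.   54.]
 [ 471. -285.   67.]] mid [ 455.6 -300.5   60.7] size [31. 30. 13.]
440 [[ 439. -318.    5.]
 [ 459. -284.   15.]] mid [ 448.7 -300.6    9.9] size [20. 34. 11.]
```

View pics/w7.png

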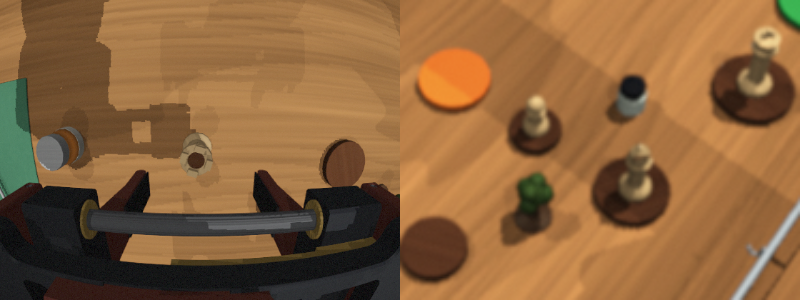

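Pawn, bishop and king stand on their plinths. The rook is at (197,155) in the left panel, between the fingers.

Request:
{"api": "servo_tool", "payload": {
  "rows": [
    [0, 0, 0, 0, -0.023, 0.15, 80],
    [0, 0, 0, 0, -0.023, 0.3, 75],
    [0, 0, 0, 0, -0.023, 0.42, 65],
    [0, 0, 0, 0, -0.023, 0.49, 55],
    [0, 0, 0, 0, -0.023, 0.507, 45],
    [0, 0, 0, 0, -0.023, 0.507, 35],
    [0, 0, 0, 0, -0.023, 0.507, 15],
    [0, 0, 0, 0, -0.023, 0.507, 15],
    [0, 0, 0, 0, -0.023, 0.507, 15],
    [0, 0, 0, 0, -0.023, 0.507, 15]
  ]
}}

```text
t: 26.72
ee_pos: [458.2, -302.2, 18.0]
orientation: [0.001, 3.14, -0.001]
ft_force: [0.5, 1.8, 6.1]
width: 31.6
grasp_force: 30.0
```

Request:
{"api": "servo_tool", "payload": {
  "rows": [
    [0, 0, 0, 0, 0, 0, 15],
    [0, 0, 0, 0, 0, -0.02, 15],
    [0, 0, 0, 0, 0, -0.1, 15],
    [0, 0, 0, 0, 0, -0.25, 15],
    [0, 0, 0, 0, 0, -0.4, 15],
    [0, 0, 0, 0, 0, -0.4, 15]
  ]
}}

```text
t: 27.48
ee_pos: [459.2, -303.0, 100.1]
orientation: [0.001, 3.137, -0.005]
ft_force: [0.2, -0.1, -0.5]
width: 31.7
grasp_force: 30.0
```

Request:
{"api": "servo_tool", "payload": {
  "rows": [
    [0, 0, 0, 0, 0.1, 0, 15],
    [0, 0, 0, -0.03, 0.3, 0, 15],
    [0, 0, 0, -0.06, 0.5, 0, 15],
    [0, 0, 0, -0.1, 0.7, 0, 15],
    [0, 0, 0, -0.1, 0.9, 0, 15],
    [0, 0, 0, -0.1, 1, 0.05, 15],
    [0, 0, 0, -0.1, 1, 0.15, 15],
    [0, 0, 0, -0.1, 1, 0.15, 15]
  ]
}}

```text
t: 28.48
ee_pos: [475.4, -100.3, 65.4]
orientation: [0.001, -3.137, -0.002]
ft_force: [-0.8, 0.6, 0.3]
width: 31.7
grasp_force: 30.0
```

```bash
python3 s.py 481 -90 48 9 15
python3 - <<'E'
from h import *
im,d,K,R,t=load('wrist'); b=grab('scene')[0]
cv2.imwrite('pics/w8.png',np.hstack([cv2.resize(im,(400,300)),cv2.resize(b[190:330,150:337],(400,300))])[:,:,::-1])
E
```

```text
[ 476.2 -100.9   66.2]
3481 [[ 447. -125.   10.]
 [ 495.  -58.   14.]] mid [470.7 -91.5  11.9] size [48. 68.  4.]
```

View pics/w8.png

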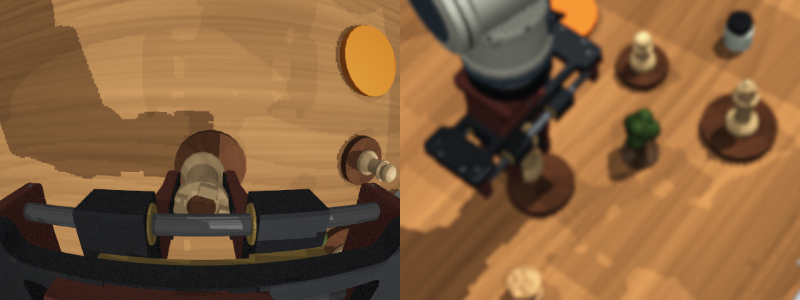

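Rook is upright over the third plinth (210,155), about 9 mm short in y.

Request:
{"api": "servo_tool", "payload": {
  "rows": [
    [0, 0, 0, -0.03, 0.047, 0, 15],
    [0, 0, 0, -0.03, 0.047, 0.05, 15],
    [0, 0, 0, -0.03, 0.047, 0.1, 15],
    [0, 0, 0, -0.03, 0.047, 0.14, 15],
    [0, 0, 0, -0.03, 0.047, 0.16, 15],
    [0, 0, 0, -0.03, 0.047, 0.17, 15],
    [0, 0, 0, -0.03, 0.047, 0.172, 15],
    [0, 0, 0, -0.03, 0.047, 0.172, 15],
    [0, 0, 0, -0.03, 0.047, 0.172, 15]
  ]
}}

```text
t: 29.7
ee_pos: [483.9, -92.6, 33.1]
orientation: [0.0, 3.141, -0.0]
ft_force: [-0.5, -0.3, 0.2]
width: 31.2
grasp_force: 30.0
```

Request:
{"api": "servo_tool", "payload": {
  "rows": [
    [0, 0, 0, 0, 0, 0.004, 15],
    [0, 0, 0, 0, 0, 0.008, 15],
    [0, 0, 0, 0, 0, 0.01, 15],
    [0, 0, 0, 0, 0, 0.01, 15]
  ]
}}

```text
t: 30.2
ee_pos: [483.8, -92.5, 30.9]
orientation: [-0.001, -3.142, -0.0]
ft_force: [0.2, 0.3, -0.4]
width: 31.4
grasp_force: 30.0
```

Request:
{"api": "servo_tool", "payload": {
  "rows": [
    [0, 0, 0, 0, 0, 0.003, 15],
    [0, 0, 0, 0, 0, 0.006, 15],
    [0, 0, 0, 0, 0, 0.006, 15]
  ]
}}

```text
t: 30.58
ee_pos: [484.1, -92.5, 30.0]
orientation: [0.001, 3.141, -0.0]
ft_force: [-0.3, 1.1, 4.2]
width: 31.9
grasp_force: 30.0
```

Contact made, so I release, retreat and move aside for a final look.

Request:
{"api": "servo_tool", "payload": {
  "rows": [
    [0, 0, 0, 0, 0, 0, 34],
    [0, 0, 0, 0, 0, 0, 37],
    [0, 0, 0, 0, 0, 0, 48],
    [0, 0, 0, 0, 0, 0, 60],
    [0, 0, 0, 0, 0, -0.05, 60],
    [0, 0, 0, 0, 0, -0.25, 60],
    [0, 0, 0, 0, 0, -0.5, 60],
    [0, 0, 0, 0, 0, -0.75, 60],
    [0, 0, 0, 0, 0, -0.8, 80]
  ]
}}

```text
t: 31.7
ee_pos: [485.6, -92.9, 193.5]
orientation: [0.0, 3.135, -0.002]
ft_force: [-0.1, -0.2, -0.4]
width: 66.5
grasp_force: 0.0
```

Request:
{"api": "servo_tool", "payload": {
  "rows": [
    [0, 0, 0, 0.05, -0.3, 0, 80],
    [0, 0, 0, 0.1, -0.6, 0, 80],
    [0, 0, 0, 0.15, -0.9, 0, 80],
    [0, 0, 0, 0.2, -1, 0, 80],
    [0, 0, 0, 0.2, -1, 0, 80],
    [0, 0, 0, 0.2, -1, 0, 80]
  ]
}}

```text
t: 32.45
ee_pos: [443.4, -291.7, 189.1]
orientation: [-0.001, -3.141, -0.001]
ft_force: [-0.4, -0.3, 0.5]
width: 80.1
grasp_force: 0.0
```

Run:
```python
from h import *
b=grab('scene')[0]; c=grab('top')[0]
cv2.imwrite('pics/fin.png',np.hstack([cv2.resize(b[140:310,180:407],(400,300)),cv2.resize(c[100:270,150:377],(400,300))])[:,:,::-1])
for n in('scene','top'):
    P=cloud(*load(n)[1:]).reshape(-1,3)
    for k,x,y,r,h in(('king',646,290,55,100),('bishop',609,91,48,82),('rook',481,-92,42,66),('pawn',477,92,36,50),('oak',540,3,40,0),('pot',541,187,35,0)):
        m=np.hypot(P[:,0]-x,P[:,1]-y)<r
        A=P[m&(P[:,2]>18)]; B=P[m&(P[:,2]>8)&(P[:,2]<16)]; T=A[A[:,2]>A[:,2].max()-18]
        print(n,k,'zmax',A[:,2].max().round(),'piece',A.mean(0).round(1)[:2],'head',T.mean(0).round(1)[:2],'plinth',B.mean(0).round(1)[:2])
```

```text
scene king zmax 116.0 piece [647.2 287.2] head [646.5 290.6] plinth [649.  284.5]
scene bishop zmax 97.0 piece [613.4  87.9] head [612.5  89.8] plinth [612.4  84.4]
scene rook zmax 82.0 piece [484.6 -94.3] head [482.3 -92.5] plinth [486.5 -95.9]
scene pawn zmax 65.0 piece [479.6  89.3] head [478.8  90.7] plinth [480.8  86.9]
scene oak zmax 73.0 piece [543.4   1.2] head [542.1   3.6] plinth [544.    1.6]
scene pot zmax 46.0 piece [544.8 185.8] head [544.  186.9] plinth [547.7 178.9]
top king zmax 114.0 piece [638.3 289.4] head [641.9 292. ] plinth [638.3 286.7]
top bishop zmax 96.0 piece [603.8  91.8] head [607.   91.8] plinth [602.8  89. ]
top rook zmax 82.0 piece [476.3 -89.6] head [478.3 -91.2] plinth [474.  -88.3]
top pawn zmax 67.0 piece [470.8  92.2] head [473.1  92.3] plinth [473.5  90.8]
top oak zmax 75.0 piece [534.7   4.5] head [535.8   4.9] plinth [ 5.283e+02 -3.000e-01]
top pot zmax 45.0 piece [537.2 188.2] head [537.9 188.4] plinth [529.5 183.8]
```

View pics/fin.png

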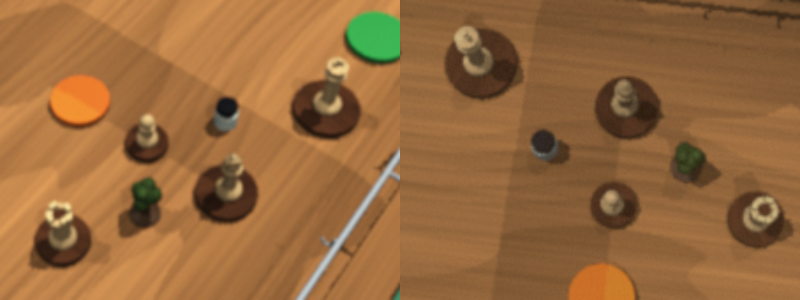

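All four men stand upright and centred on their plinths, each offset being a few mm. Oak and pot have not moved.

```bash
python3 -c "
from workcell import ctrl
print(ctrl.close_job())"
```

```text
the job is handed in; nothing more can be done
None
```

The job is handed in: king, bishop, rook and pawn each stood upright on their matching plinth within a few mm of the middle, oak and pot unmoved, about 32.5 s used; the hand-in gave no verdict.

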